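# Load the wax mill and latch its guard door

## Task

Load the little wax mill for its next cut: set the blue wax block down flat in the black nest on its bed and let go of it. Then swing the amber guard door round and push it home until its sprung latch snaps in behind the strike and the door stays shut by itself; go by feel, without slamming it or pressing on it with more than 20 N, and leave the two wax trees standing where they are.

Things in the scene. Friction and masses are not known exactly. Their poses are not given: they have to be found in the camera images.
- wax_mill: Desktop wax mill, grey base 250 (x) x 226 (y) x 42 mm, open-topped chip guard of amber sheets, top edge 136 mm above the desk; at its back a column 226 mm high with a parked spindle (nearest part 78 mm behind the nest's centre). Origin: centre of its underside, on the desk. -x points out of its front, where the door is; z up. Fixed.
- nest_floor (a point): Centre of the floor of the nest's pocket, 51.5 mm above the desk; axes parallel to the mill's. The pocket is 50 mm along x and 34 mm along y, with black stops 7 mm high and 10 mm thick round it; it is open above. The blue block fits with its long side along x.
- blue_block: Blue wax block, loose, 30 (x) x 46 (y) x 26 (z) mm; origin at the centre of its underside.
- green_block: Green wax block, loose, 32 x 52 x 20 mm; origin at the centre of its underside. Not needed.
- green_slab: Flatter green wax block, loose, 26 x 60 x 14 mm; origin at the centre of its underside. Not needed.
- guard_door (a joint): Opening angle of the guard door, rad. 0: flush with the guard's front; it grows as the free edge swings out of the front (0.85 to 1.2 at the start). Light hinge friction: the door stays where it is left. The strike is set on slotted screws, so the angle at which the latch holds the door differs from mill to mill: anywhere from -0.045 to 0.045. Let go half latched, it springs out again.
- door_hinge (a point): Point on the door's upright hinge axis, 136 mm above the desk (height of the door's top edge), at the mill's (-125, 98) mm. Axes turn with the door: -y runs along it from the hinge to the free edge, -x points out of its outer face, which is flat and lies 12 mm out of the axis.
- door_edge (a point): Top outer corner of the door's free edge: on the outer face, 196 mm from the hinge, 136 mm above the desk. The door is a framed sheet from 46 to 136 mm above the desk. A black latch case stands 8 mm out of its outer face, 161 to 195 mm from the hinge and 61 to 83 mm above the desk, with a small steel knob 8 mm farther out.
- wax_tree: Green carved wax tree on a round black dish, loose, 128 x 128 x 159 mm; origin at the centre of its underside. To be left alone.
- wax_tree_2: Smaller green carved wax tree on a round black dish, loose, 116 x 116 x 144 mm; origin at the centre of its underside. To be left alone.
- latch_nose (a point): End of the sprung latch bolt, on the door, 205 mm from the hinge, 72 mm above the desk; bevelled inside, it meets the roller of the strike some 18 mm before it snaps in. Pushed near the free edge the door resists with 4 to 12 N as the bolt rides up, gives way at the snap, then a rubber bumper keeps the bolt pressed to the strike, and less than 1 mm on is a solid stop. Nearer the hinge it takes more force.
- latch_bolt (a joint): How far the sprung latch bolt in the door's free edge is pushed back into the door, m: 0 when fully out (both when the door is open and once it has snapped in behind the strike), about 0.007 at the top of the strike's roller.
There are look-alikes about, which are no part of the job. What is shaped like the blue_block but brown or pink is not meant.

How it is judged:
On the way:
1. the blue block sits flat in the nest, let go of, while the door is still open (horizontal distance between blue_block and nest_floor below 0.006 m and z of blue_block in the frame of nest_floor below 0.003 m and angle between blue_block's own z axis and vertical below 0.08 rad and contact force between the fingers and blue_block below 0.1 N and value of joint guard_door above 0.3 rad), for 0.2 s.
At the end, for the whole second after the job is handed in: The blue block lies flat in the nest (within 6 mm of its centre, at most 3 mm above its floor, tilted less than 0.08 rad) and the guard door is latched: left alone, it rests at less than 0.05 rad, its bolt out again (pushed back less than 1 mm) and holding against the strike with over 2 N (horizontal distance between blue_block and nest_floor below 0.006 m and z of blue_block in the frame of nest_floor below 0.003 m and angle between blue_block's own z axis and vertical below 0.08 rad and linear speed of blue_block below 0.02 m/s and value of joint guard_door below 0.05 rad and velocity of joint guard_door between -0.05 and 0.05 rad/s and value of joint latch_bolt below 0.001 m and contact force between anything else and latch_bolt above 2 N); the robot touches nothing.
It fails at once if the robot presses on the guard door with more than 20 N (contact force between any of the fingers, the arm and guard_door above 20 N).
It fails at once if the door is slammed: it swings shut faster than 1.5 rad/s (velocity of joint guard_door below -1.5 rad/s).
It fails at once if a wax tree is shifted by more than 30 mm or tipped (distance of any of wax_tree, wax_tree_2 from where it was at the start of the episode above 0.03 m or angle between any of wax_tree, wax_tree_2's own z axis and vertical above 0.3 rad).
It also fails if it takes over 64 s, if anything falls off the work surface, if the arm or the gripper's body presses on something with over 40 N, if the wrist force passes 120 N, or if a joint passes its speed limit or range.

## Robot

A 7-joint arm with a two-finger parallel gripper is mounted at the origin on a cart in front of the work surface, level with it; the furniture and walls round the work are solid. World frame = base frame: x ahead of the robot, y to its left, z up, the work surface at z = 0. Lengths are in m, angles in rad, forces in N, time in s.
With the tool pointing down it reaches from about 0.4 to 0.85 m from the base axis. Payload 10.4 kg.
Tool frame: the origin (TCP) lies at the very end of the fingers, on their centre line; the grasp point (between the pads) lies 19 mm behind it; z points along the fingers, y is the line along which they close (so a half turn about z gives the same grasp; the last joint's range is limited). The gripper opens to 85 mm and grips with 20 to 120 N. Pads are 22 mm wide; open, the fingers measure 114 mm over their backs; the gripper's body (76 mm by 85 mm) begins 54 mm behind the grasp point. The pads swing forward as they close: fully open they stand 13 mm farther back than shut.
Start: joints at [1.229, 0.332, -0.065, 1.46, 0.022, 1.35, -0.088], TCP at [0.196, -0.594, 0.198] pointing down, gripper open.
Joint ranges: [-2.6, 2.6], [-0.5, 2.12], [-1.47, 1.34], [0.16, 2.42], [-1.27, 4.41], [0.06, 2.06], [-2.6, 2.6]. Speed limits (rad/s): [2.22, 2.22, 2.79, 2.79, 3.14, 3.14, 3.14].

## Interface

Orientations are given as [roll, pitch, yaw] about the fixed x, y, z axes, in that order (R = Rz(yaw) Ry(pitch) Rx(roll)).
In Python, from cell import robot gives the robot as it stands.
- The arm moves only by the shell command python3 -m pendant 'ROWS' [FORCE]. ROWS is JSON, a list that holds one entry, the list of rows, each a list of 5 numbers: the shift along the tool's x, y, z in m, then the turn about the tool's z in rad, then the opening, from 0 (shut) to 1 (fully open). A call has 1 to 20 rows; each row is the pose to reach, as a shift and turn from the pose commanded when the call began, along the tool's axes at that moment; what a row does not reach only later rows make up. A row lasts 1/10 s, in which the tool goes at most 50 mm and 8.59 degrees, less where a joint would pass 70% of its speed; a pose out of reach is approached as far as the arm can. A call with a gripper value outside its range is refused whole. The fingers move at their own pace and stop on an object; FORCE is the grip in N (left out, the last holds). Time passes only in rows, so rows that repeat a pose let the fingers close. It gives the time, the measured TCP pose, the force, the opening and the grip force at its end, in the units of the state.
- robot.sense(): the state, without advancing time (a new reading comes with each control period).
- robot.camera(name): name is "scene" or "top" or "wrist"; returns (picture, depth): 384x512x3 uint8, red, green, blue; 384x512 float32, m along the optical axis (not along the pixel's ray), 0 where there is no reading.
- robot.camera_params(name): a dict with "mtx" (3x3 intrinsics, pixels), "D" ([k1, k2, p1, p2, k3] as OpenCV has them; the pictures are not rectified), "R" (3x3) and "t" (3): a world point X has camera coordinates R X + t. Camera axes: x right, y down, z forward; pixel columns grow to the right and rows downward; lengths in m; the calibration is good to about 2 mm. A picture is of the moment at which its call begins: read the wrist's pose just before it. camera_params takes no time and is no camera call; for the wrist camera it gives the pose at the moment of the call.
- robot.close_job(): hands the job in; it is judged then, once.
The state is a dict: "clock": time; "joint_positions": joint angles; "joint_velocities": joint speeds; "tau": joint torques, N m; "tcp_pos": TCP position; "eef_rot": TCP orientation; "force": force on the tool from outside, world axes, zero at the start; "moment": the same for the moment, N m; "grip_width": opening from 0.0 (shut) to 1.0 (fully open); "finger_force": force on a finger pad.
Only numpy, scipy, OpenCV 4.12 (cv2) and the standard library are available. Lean on these libraries where they do the work, as an engineer would, in place of code of your own. Each camera call takes 0.05 s, during which the arm holds its last target. There are 200 camera calls.

## Working session

There is one attempt and no reset: what is moved stays moved. The work goes in short steps, Python scripts to look and compute and a shell command to move; the robot and the scene stay as the last step left them, time stands still between calls to the robot, and variables do not carry over. Pictures are saved under pics/ and viewed, at most 10 in all, crops included, and the job is handed in when it is done.

```bash
mkdir -p pics; ls; cat > h.py <<'E'
import numpy as np, cv2
from cell import robot
def grab(n):
    p=robot.camera_params(n); im,d=robot.camera(n); return im,d,{k:np.array(v,float) for k,v in p.items()}
def ray(p,uv):
    q=cv2.undistortPoints(np.array(uv,float).reshape(-1,1,2),p["mtx"],p["D"]).reshape(-1,2)
    d=np.c_[q,np.ones(len(q))]@p["R"]; return -p["R"].T@p["t"],d
def onz(p,uv,z):
    o,d=ray(p,uv); return o+d*((z-o[2])/d[:,2])[:,None]
def proj(p,X):
    return cv2.projectPoints(np.array(X,float).reshape(-1,3),cv2.Rodrigues(p["R"])[0],p["t"],p["mtx"],p["D"])[0].reshape(-1,2)
def cloud(p,d):
    v,u=np.mgrid[:d.shape[0],:d.shape[1]]
    q=cv2.undistortPoints(np.c_[u.ravel(),v.ravel()].astype(float).reshape(-1,1,2),p["mtx"],p["D"]).reshape(-1,2)
    X=(np.c_[q,np.ones(len(q))]*d.reshape(-1,1)-p["t"])@p["R"]
    return X.reshape(*d.shape,3)
def save(n,im): cv2.imwrite("pics/"+n+".png",im[:,:,::-1])
E
python3 - <<'E'
from h import *
s=robot.sense(); print(s)
a,d,p=grab("top"); b,d2,p2=grab("scene")
save("top",cv2.resize(a,(800,600))); save("scene",cv2.resize(b,(800,600)))
np.savez("t0.npz",a=a,d=d,b=b,d2=d2)
for q in(p,p2): print(-q["R"].T@q["t"],q["R"][2],q["D"])
E
```

```text
pics
{'clock': 0.0, 'joint_positions': array([ 1.2294115 ,  0.33290037, -0.06467056,  1.46098149,  0.02158367,
        1.3499    , -0.08850975]), 'joint_velocities': array([-1.60283710e-03, -1.69553444e-04,  2.38585242e-04,  1.34460333e-04,
        4.75113250e-05, -1.30510791e-03, -4.55165025e-04]), 'tau': array([ 1.97444010e-04, -6.25438786e+01,  4.91966552e-02, -3.91613674e+01,
        1.62343145e-02,  9.73766029e-03, -1.38405417e-05]), 'tcp_pos': array([ 0.19572401, -0.59309552,  0.19747892]), 'eef_rot': array([-3.14009947e+00,  6.40421616e-05,  3.18765541e-01]), 'force': array([ 0.14971608, -0.16692508, -0.8274803 ]), 'moment': array([ 0.00037422, -0.00569296,  0.0172839 ]), 'finger_force': 0.0, 'grip_width': 0.9994625005252928}
[0.39810931 0.13228872 1.06509723] [ 0.14186018  0.00681718 -0.98986323] [-0.05529281  0.          0.          0.          0.        ]
[0.01734311 0.50597183 0.81668038] [ 0.53277234 -0.40193998 -0.74471329] [-0.02235299  0.          0.          0.          0.        ]
```

View pics/top.png

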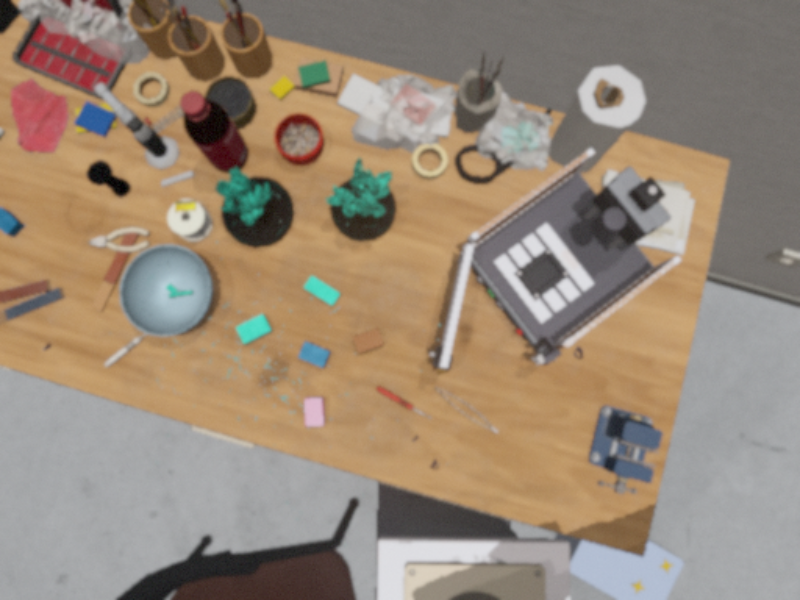

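View pics/scene.png

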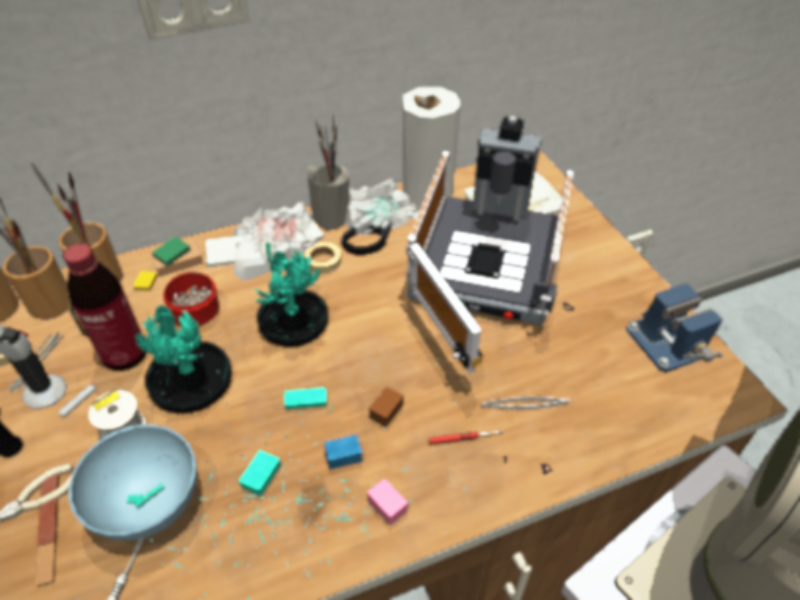

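The blue block is at top-view pixel (314,354) in the 800x600 picture. Possible mix-ups: brown (368,341), pink (314,411), green slab (321,291), green block (253,328), and blue clutter at (94,118) and (8,220). The nest is at (541,271), the door runs from the hinge (472,240) to its free edge (440,365), and the trees are at (255,210) and (362,205).

```bash
cat > m1.py <<'E'
from h import *
Z=np.load("t0.npz"); a,d,b,d2=[Z[k] for k in("a","d","b","d2")]
p,p2=[{k:np.array(v,float) for k,v in robot.camera_params(n).items()} for n in("top","scene")]
def blob(im,f,box,nm,p,z):
    hsv=cv2.cvtColor(im,cv2.COLOR_RGB2HSV).astype(int); m=f(hsv).astype(np.uint8)
    k=np.zeros_like(m);k[box[1]:box[3],box[0]:box[2]]=1;m*=k
    cs=cv2.findContours(m,0,cv2.CHAIN_APPROX_NONE)[0]; c=max(cs,key=cv2.contourArea)
    X=onz(p,c.reshape(-1,2),z)
    r=cv2.minAreaRect((X[:,:2]*1000).astype(np.float32)); print(nm,r,cv2.contourArea(c)); return c
blue=lambda h:(h[...,0]>98)&(h[...,0]<118)&(h[...,1]>120)
blob(a,blue,(185,210,220,245),"blue top",p,.026)
blob(b,blue,(200,270,240,305),"blue scene",p2,.013)
blob(a,lambda h:h[...,2]<70,(325,150,372,200),"nest top",p,.0585)
blob(b,lambda h:h[...,2]<70,(290,150,330,185),"nest scene",p2,.0585)
C=cloud(p,d)
for nm,uv in dict(hingeA=(472,240),doorfree=(443,360),sideL=(590,152),sideR0=(568,343),sideR1=(678,260),nest=(541,271),blue=(314,354)).items():
    u,v=int(uv[0]*.64),int(uv[1]*.64); print(nm,C[v,u].round(4),onz(p,[(uv[0]*.64,uv[1]*.64)],.136).round(4))
# points near guard top height: door / sides
M=(C[...,2]>.125)&(C[...,2]<.145)
save("crop",np.hstack([cv2.resize(a[85:245,255:455],(500,400),interpolation=cv2.INTER_CUBIC),cv2.resize(np.repeat((M[85:245,255:455]*255).astype(np.uint8)[...,None],3,2),(250,200)).repeat(2,0)]))
save("crop2",cv2.resize(a[170:270,150:270],(600,500),interpolation=cv2.INTER_CUBIC))
E
python3 m1.py
```

```text
blue top ((452.2247009277344, 269.9941101074219), (40.0980110168457, 22.84771156311035), 68.09577941894531) 115.0
blue scene ((454.353759765625, 270.33709716796875), (44.02220916748047, 38.611507415771484), 67.92353820800781) 285.5
nest top ((649.8970947265625, -165.57984924316406), (10.511362075805664, 13.623887062072754), 88.40827941894531) 16.0
nest scene ((585.779296875, -102.97239685058594), (49.384498596191406, 69.64543151855469), 36.119991302490234) 301.0
hingeA [0.628  0.018  0.1289] [[0.6248 0.0187 0.136 ]]
doorfree [0.4417 0.0633 0.1353] [[0.4408 0.0622 0.136 ]]
sideL [ 0.7706 -0.1664  0.1374] [[ 0.7705 -0.1683  0.136 ]]
sideR0 [ 0.47   -0.1238  0.1379] [[ 0.469  -0.1255  0.136 ]]
sideR1 [ 0.6006 -0.2984  0.1342] [[ 0.5992 -0.2997  0.136 ]]
nest [ 0.5954 -0.1055  0.0531] [[ 0.5782 -0.0866  0.136 ]]
blue [0.4534 0.2717 0.0284] [[0.4464 0.2549 0.136 ]]
```

View pics/crop.png

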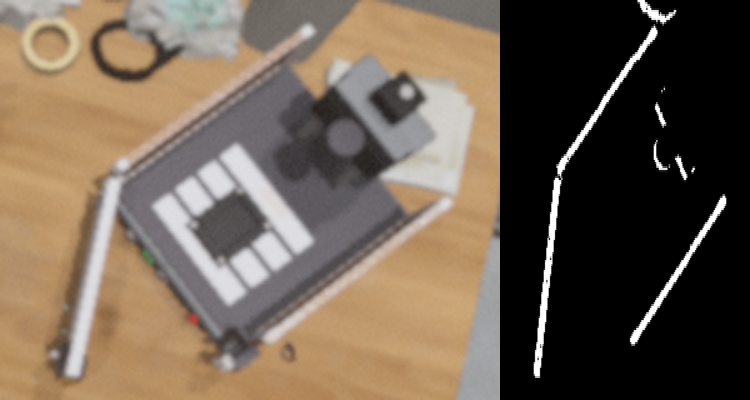

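View pics/crop2.png

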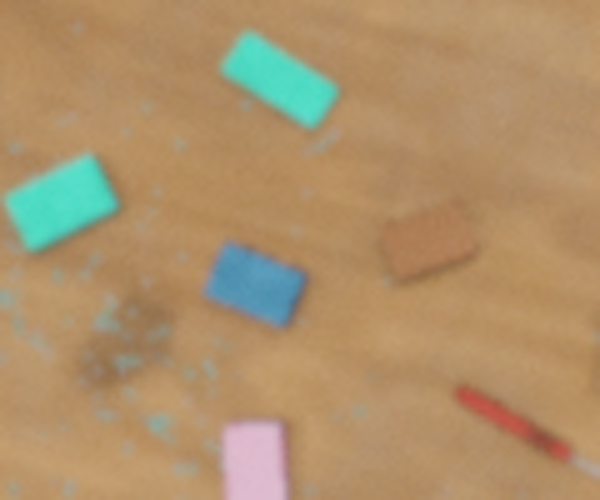

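The blue block, centred at about (255,285) in its crop, is the right one, and none of the look-alikes touch it. The mill crop shows the nest at about (228,225) among the white slats, the guard sides, and the open door from (118,175) to (70,370). Next I refine the mill frame and check the wrist camera's offset.

```bash
cat > m2.py <<'E'
from m1 import *
print('---')
blue=lambda h:(h[...,0]>95)&(h[...,0]<125)&(h[...,1]>80)
blob(a,blue,(185,210,220,245),"blue top",p,.026)
blob(a,lambda h:h[...,2]<95,(330,155,364,192),"nest top",p,.0585)
def line(box):
    k=np.zeros(M.shape,bool);k[box[1]:box[3],box[0]:box[2]]=1
    P=C[k&M]; 
    f=cv2.fitLine((P[:,:2]).astype(np.float32),cv2.DIST_HUBER,0,.001,.001).ravel()
    t=(P[:,:2]-f[2:])@f[:2]
    print("dir deg",np.degrees(np.arctan2(f[1],f[0])),"ends",f[2:]+f[:2]*t.min(),f[2:]+f[:2]*t.max(),"z",np.median(P[:,2]),"resid",np.abs((P[:,:2]-f[2:])@[-f[1],f[0]]).max())
line((306,96,380,150));line((355,160,440,225));line((275,160,303,236))
for nm,(u,v) in dict(tree1=(163,135),tree2=(232,132)).items():print(nm,onz(p,[(u,v)],.01))
s=robot.sense();w=robot.camera_params("wrist");R=np.array(w["R"]);c=-R.T@np.array(w["t"])
y=s["eef_rot"][2];T=np.array([[np.cos(y),np.sin(y),0],[np.sin(y),-np.cos(y),0],[0,0,-1]])
print("cam in tool",T.T@(c-s["tcp_pos"]),"axis",T.T@R[2],w["mtx"])
E
python3 m2.py | sed '1,/---/d'
```

```text
blue top ((452.6056823730469, 270.0745849609375), (43.61848831176758, 26.521692276000977), 69.47212219238281) 145.5
nest top ((589.3531494140625, -105.45655822753906), (51.9671630859375, 65.67366790771484), 36.42641067504883) 414.5
dir deg -52.94803 ends [0.63577888 0.00951501] [ 0.77272415 -0.17187498] z 0.1365244770297491 resid 0.1034238793234241
dir deg -52.69918 ends [ 0.46458437 -0.11746362] [ 0.60576239 -0.30278079] z 0.13669824876989786 resid 0.005150837888754989
dir deg -11.9856205 ends [0.43016287 0.06206301] [0.61008151 0.02386731] z 0.13643352153838606 resid 0.0064721044583536435
tree1 [[0.70212546 0.38514913 0.01      ]]
tree2 [[0.71317435 0.19538919 0.01      ]]
cam in tool [ 0.07212712  0.0017491  -0.17656186] axis [-0.28378259 -0.0013805   0.95888766] [[306.23014278   0.         250.15015692]
 [  0.         306.23014278 193.47289443]
 [  0.           0.           1.        ]]
```

```bash
python3 -m pendant '[[[0.1,-0.1,-0.08,0,1],[0.396,-0.389,-0.08,0,1],[0.396,-0.389,-0.08,0,1],[0.396,-0.389,-0.08,0,1],[0.396,-0.389,-0.08,0,1],[0.396,-0.389,-0.08,0,1],[0.396,-0.389,-0.08,0,1],[0.396,-0.389,-0.08,0,1],[0.396,-0.389,-0.08,0,1],[0.396,-0.389,-0.08,0,1],[0.396,-0.389,-0.08,0,1],[0.396,-0.389,-0.08,0,1],[0.396,-0.389,-0.08,0,1],[0.396,-0.389,-0.08,0,1],[0.396,-0.389,-0.08,0,1]]]'
```

```text
clock: 1.6
tcp_pos: [0.4494, -0.1015, 0.278]
eef_rot: [-3.142, 0.001, 0.316]
force: [-0.3, 0.3, -0.6]
grip_width: 0.999
finger_force: 0.0
```

```bash
python3 -m pendant '[[[0.119,-0.352,0,-0.888,1],[0.119,-0.352,0,-0.888,1],[0.119,-0.352,0,-0.888,1],[0.119,-0.352,0,-0.888,1],[0.119,-0.352,0.08,-0.888,1],[0.119,-0.352,0.1,-0.888,1],[0.119,-0.352,0.1,-0.888,1],[0.119,-0.352,0.1,-0.888,1],[0.119,-0.352,0.1,-0.888,1],[0.119,-0.352,0.1,-0.888,1],[0.119,-0.352,0.1,-0.888,1],[0.119,-0.352,0.1,-0.888,1],[0.119,-0.352,0.1,-0.888,1]]]'
cat > m3.py <<'E'
from h import *
s=robot.sense(); a,d,p=grab("wrist")
hsv=cv2.cvtColor(a,cv2.COLOR_RGB2HSV).astype(int)
m=((hsv[...,0]>95)&(hsv[...,0]<125)&(hsv[...,1]>80)).astype(np.uint8)
m=cv2.morphologyEx(m,cv2.MORPH_OPEN,np.ones((3,3)))
C=cloud(p,d); top=((m>0)&(abs(C[...,2]-.026)<.006)).astype(np.uint8)
for mm,n in((m,"all"),(top,"top")):
    cs=cv2.findContours(mm,0,cv2.CHAIN_APPROX_NONE)[0]; c=max(cs,key=cv2.contourArea)
    X=onz(p,c.reshape(-1,2),.026); print(n,cv2.minAreaRect((X[:,:2]*1000).astype(np.float32)),cv2.contourArea(c))
print("z",np.percentile(C[m>0][:,2],[5,50,95]))
print(s["tcp_pos"],s["eef_rot"]); save("w1",a)
E
python3 m3.py
```

```text
clock: 2.9
tcp_pos: [0.4536, 0.2704, 0.179]
eef_rot: [3.14, -0.0, 1.204]
force: [-0.1, -1.1, 1.0]
grip_width: 1.0
finger_force: 0.0
all ((454.2137451171875, 272.3212585449219), (46.832496643066406, 29.038055419921875), 68.93963623046875) 1088.5
top ((453.8282165527344, 271.31964111328125), (44.68574523925781, 29.038066864013672), 68.93915557861328) 1039.5
z [0.02511701 0.02699796 0.0282502 ]
[0.45360101 0.2703755  0.17900817] [ 3.13983846e+00 -1.79972899e-04  1.20440903e+00]
```

View pics/w1.png

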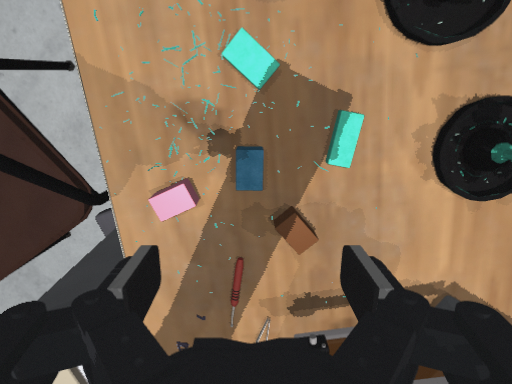

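The wrist view shows the blue block at (250,169), square to the tool and clear of the brown block at (297,228) and the slab at (345,139). I'll descend and grip it.

```bash
python3 -m pendant '[[[0.001,0,0.05,0,0.7],[0.001,0,0.1,0,0.7],[0.001,0,0.14,0,0.7],[0.001,0,0.16,0,0.7],[0.001,0,0.169,0,0.7],[0.001,0,0.169,0,0.7],[0.001,0,0.169,0,0.2],[0.001,0,0.169,0,0.2],[0.001,0,0.169,0,0.2],[0.001,0,0.169,0,0.2],[0.001,0,0.169,0,0.2],[0.001,0,0.169,0,0.2],[0.001,0,0.169,0,0.2],[0.001,0,0.169,0,0.2]]]' 40; python3 -m pendant '[[[0,0,-0.02,0,0.2],[0,0,-0.06,0,0.2],[0,0,-0.11,0,0.2],[0,0,-0.16,0,0.2],[0,0,-0.19,0,0.2],[0,0,-0.19,0,0.2],[0,0,-0.19,0,0.2]]]'
```

```text
clock: 4.35
tcp_pos: [0.4531, 0.2725, 0.0093]
eef_rot: [3.142, 0.0, 1.207]
force: [-0.4, -0.8, 0.1]
grip_width: 0.201
finger_force: 0.0
clock: 5.05
tcp_pos: [0.4533, 0.2724, 0.1994]
eef_rot: [3.141, -0.0, 1.207]
force: [-0.2, -0.9, -0.4]
grip_width: 0.199
finger_force: 0.0
```

```bash
sed -i 's/"w1"/"w2"/' m3.py; python3 m3.py
```

```text
all ((454.5476989746094, 272.1752014160156), (47.474609375, 28.721790313720703), 68.43086242675781) 963.0
top ((454.13189697265625, 271.12322998046875), (45.212249755859375, 28.721803665161133), 68.430908203125) 917.0
z [0.02434306 0.02702115 0.0283592 ]
[0.45325171 0.27239763 0.19937873] [ 3.14063570e+00 -1.33371965e-04  1.20653581e+00]
```

View pics/w2.png

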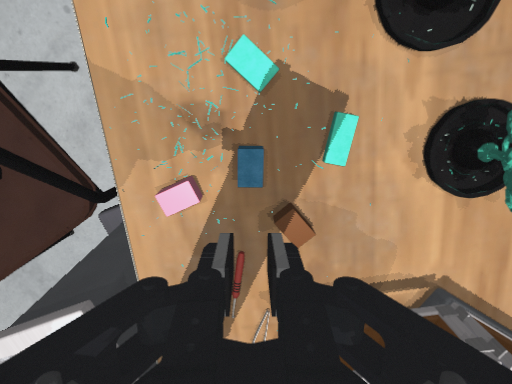

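The block, now at (250,167), has not moved and the fingers closed beside or above it. I'll check where the fingertips really are against the reported TCP.

```bash
python3 - <<'E'
from h import *
s=robot.sense(); a,d,p=grab("wrist"); C=cloud(p,d)
print("tcp px",proj(p,[s["tcp_pos"],s["tcp_pos"]+[0,0,.019]]))
y=s["eef_rot"][2];T=np.array([[np.cos(y),np.sin(y),0],[np.sin(y),-np.cos(y),0],[0,0,-1]])
L=(C-s["tcp_pos"])@T
for r in range(228,330,10):
    for c in (222,228,272,278): print(r,c,(1000*L[r,c]).round().astype(int),end=' ')
    print()
m=(d>0)&(d<.25)&(L[...,2]>-.05)
print("max z of finger pts",np.percentile(1000*L[m],[1,50,99],axis=0))
g=a.copy()
# scene view of gripper
b,db,pb=grab("scene"); print("scene tcp px",proj(pb,[s["tcp_pos"]])); Cb=cloud(pb,db)
k=(np.linalg.norm(Cb-s["tcp_pos"],axis=2)<.08); Lb=(Cb[k]-s["tcp_pos"])@T*1000; print(np.percentile(Lb,[0,1,50,99,100],axis=0).round())
E
```

```text
tcp px [[248.68909572 222.46087826]
 [248.51800459 235.22048131]]
228 222 [-87 -36 196] 228 228 [-87 -28 197] 228 272 [-88  30 198] 228 278 [-87  37 197] 
238 222 [ 10 -12 -44] 238 228 [ 10 -10 -44] 238 272 [ 10  11 -44] 238 278 [ 10  14 -45] 
248 222 [ 10 -11 -54] 248 228 [ 10  -9 -54] 248 272 [  9  11 -54] 248 278 [ 10  13 -54] 
258 222 [ 10 -11 -63] 258 228 [ 10  -8 -64] 258 272 [ 10  10 -64] 258 278 [ 10  12 -64] 
268 222 [  9 -10 -70] 268 228 [ 10  -8 -71] 268 272 [  8  10 -67] 268 278 [  9  12 -70] 
278 222 [  6 -10 -73] 278 228 [  6  -8 -71] 278 272 [  4  10 -70] 278 278 [  6  12 -72] 
288 222 [  6  -9 -79] 288 228 [  1  -8 -71] 288 272 [  0  10 -70] 288 278 [  5  11 -78] 
298 222 [  3  -9 -80] 298 228 [ -4  -8 -71] 298 272 [ -4  10 -71] 298 278 [  2  11 -79] 
308 222 [ -2  -9 -80] 308 228 [ -9  -8 -70] 308 272 [ -8  10 -71] 308 278 [ -1  11 -80] 
318 222 [ -5  -9 -81] 318 228 [-227  -31  197] 318 272 [-228   32  198] 318 278 [ -6  11 -80] 
328 222 [ -9  -9 -82] 328 228 [-245  -32  198] 328 272 [-245   33  198] 328 278 [-10  11 -80] 
max z of finger pts [[-10.84419857 -20.31564758 -49.91406909]
 [  6.46042146   9.54598044 -44.38968982]
 [ 10.36297588  22.69690058 -34.20931533]]
scene tcp px [[212.29942667 235.05618862]]
[[-13. -23. -65.]
 [-12. -23. -61.]
 [  1. -20. -48.]
 [  9.  12. -33.]
 [  9.  13. -32.]]
```

Both the wrist depth and the scene depth put the real fingertips about 33 mm short of the reported TCP, so the first grasp closed above the block. I'll apply that offset: a tip height of 10 mm means a TCP z of about -0.023.

```bash
python3 -m pendant '[[[0.001,0,0.04,0,0.7],[0.001,0,0.09,0,0.7],[0.001,0,0.14,0,0.7],[0.001,0,0.17,0,0.7],[0.001,0,0.19,0,0.7],[0.001,0,0.205,0,0.7],[0.001,0,0.21,0,0.7],[0.001,0,0.215,0,0.7],[0.001,0,0.219,0,0.7],[0.001,0,0.222,0,0.7],[0.001,0,0.222,0,0.7]]]'; python3 -m pendant '[[[0,0,0,0,0.2],[0,0,0,0,0.2],[0,0,0,0,0.2],[0,0,0,0,0.2],[0,0,0,0,0.2],[0,0,0,0,0.2],[0,0,0,0,0.2],[0,0,0,0,0.2]]]' 40
```

```text
clock: 6.3
tcp_pos: [0.4537, 0.2734, -0.0225]
eef_rot: [3.141, -0.0, 1.207]
force: [-0.1, 1.1, 0.4]
grip_width: 0.7
finger_force: 0.0
clock: 7.1
tcp_pos: [0.4538, 0.2736, -0.0222]
eef_rot: [3.141, -0.0, 1.207]
force: [-1.1, -0.1, 5.9]
grip_width: 0.34
finger_force: 40.2
```

Gripped. Lift, then measure the block in the hand.

```bash
python3 -m pendant '[[[0,0,-0.01,0,0.2],[0,0,-0.04,0,0.2],[0,0,-0.09,0,0.2],[0,0,-0.14,0,0.2],[0,0,-0.19,0,0.2],[0,0,-0.22,0,0.2],[0,0,-0.22,0,0.2],[0,0,-0.22,0,0.2]]]'; cat > m4.py <<'E'
from h import *
s=robot.sense(); y=s["eef_rot"][2];T=np.array([[np.cos(y),np.sin(y),0],[np.sin(y),-np.cos(y),0],[0,0,-1]])
for n in("wrist","scene"):
    a,d,p=grab(n); C=cloud(p,d); L=(C-s["tcp_pos"])@T*1000
    hsv=cv2.cvtColor(a,cv2.COLOR_RGB2HSV).astype(int)
    m=(hsv[...,0]>95)&(hsv[...,0]<125)&(hsv[...,1]>80)&(np.linalg.norm(L,axis=2)<110)
    print(n,m.sum()); print(np.percentile(L[m],[1,5,50,95,99],axis=0).round(1)) if m.any() else 0
    if n=="scene":
        k=(np.linalg.norm(L-[0,0,-40],axis=2)<70)&~m; print("rest max z",np.percentile(L[k],[95,99,100],axis=0).round())
    save("g_"+n,a)
E
python3 m4.py
```

```text
clock: 7.9
tcp_pos: [0.4535, 0.2733, 0.1977]
eef_rot: [3.14, -0.0, 1.207]
force: [0.9, 0.6, -0.8]
grip_width: 0.339
finger_force: 39.6
wrist 6522
[[-24.  -13.6 -50.6]
 [-21.5 -12.4 -50.1]
 [  3.7   0.8 -49.1]
 [ 20.6  14.1 -33.6]
 [ 20.8  15.3 -26.6]]
scene 184
[[-23.2 -49.9 -91.4]
 [-21.7 -26.5 -80.3]
 [ 11.2 -13.6 -47.1]
 [ 18.1  11.9 -29.7]
 [ 19.   14.7 -27.3]]
rest max z [[ 19.  -6. -25.]
 [ 19.  13. -23.]
 [ 19.  24. -22.]]
```

Held firmly: underside 23.5 mm above the reported TCP, centre offset about -1.6 mm in tool x. Moving above the nest.

```bash
python3 -m pendant '[[[-0.305,0.26,-0.01,-1.013,0.2],[-0.305,0.26,-0.01,-1.013,0.2],[-0.305,0.26,-0.01,-1.013,0.2],[-0.305,0.26,-0.01,-1.013,0.2],[-0.305,0.26,-0.01,-1.013,0.2],[-0.305,0.26,-0.01,-1.013,0.2],[-0.305,0.26,-0.01,-1.013,0.2],[-0.305,0.26,-0.01,-1.013,0.2],[-0.305,0.26,-0.01,-1.013,0.2],[-0.305,0.26,-0.01,-1.013,0.2],[-0.305,0.26,-0.01,-1.013,0.2],[-0.305,0.26,-0.01,-1.013,0.2],[-0.305,0.26,-0.01,-1.013,0.2]]]'; python3 - <<'E'
from h import *
s=robot.sense(); a,d,p=grab("wrist"); save("w3",cv2.resize(a,(800,600))); np.savez("w3.npz",a=a,d=d)
import pickle; pickle.dump((s,p),open("w3.pkl","wb"))
print(proj(p,[[.5878,-.1043,.0585]]),s["force"])
E
```

```text
clock: 9.3
tcp_pos: [0.5875, -0.1025, 0.2072]
eef_rot: [-3.141, -0.0, 2.222]
force: [-0.5, -0.2, -1.6]
grip_width: 0.342
finger_force: 39.7
[[249.97126426 172.36168549]] [-0.53685843 -0.2394046  -1.61062975]
```

View pics/w3.png

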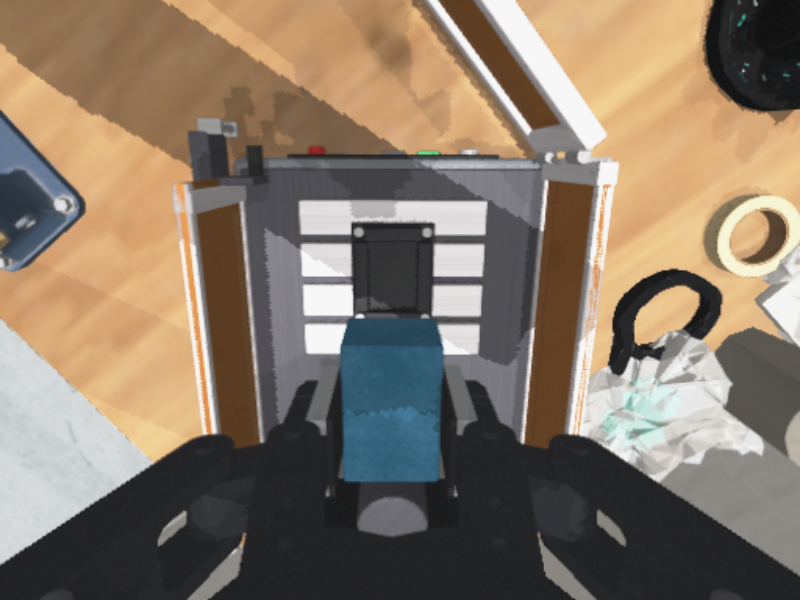

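The wrist view shows the nest's black frame at x 351–434, y 223–322, with corner screws at (359,232) and (427,232); the block in hand starts at row 320. I'll measure the nest and the block in this same image so their relative error is small.

```bash
cat > m5.py <<'E'
from h import *
import pickle
Z=np.load("w3.npz");a,d=Z["a"],Z["d"]; s,p=pickle.load(open("w3.pkl","rb"))
y=s["eef_rot"][2];T=np.array([[np.cos(y),np.sin(y),0],[np.sin(y),-np.cos(y),0],[0,0,-1]])
t=lambda X:(X-s["tcp_pos"])@T*1000
hsv=cv2.cvtColor(a,cv2.COLOR_RGB2HSV).astype(int); C=cloud(p,d)
g=cv2.GaussianBlur(cv2.cvtColor(a,cv2.COLOR_RGB2GRAY),(3,3),0).astype(int)
def edge(vals,lo,hi):  # subpixel max gradient
    gr=np.abs(np.gradient(vals.astype(float)))[lo:hi]; i=gr.argmax(); k=slice(max(i-2,0),i+3); return lo+(gr[k]*np.arange(lo,hi)[k]).sum()/gr[k].sum()
z=.0585
Lf=[];Rt=[];Tp=[]
for r in (164,166,168,184,186,188,190): # rows with white slats at sides
    Lf.append((edge(g[r],215,236),r)); Rt.append((edge(g[r],265,290),r))
for c in range(240,266,3): Tp.append((c,edge(g[:,c],135,150)))
tl,tr,tt=[t(onz(p,q,z)) for q in(Lf,Rt,Tp)]
print("left y",tl[:,1].round(1),"\nright y",tr[:,1].round(1),"\nfront x",tt[:,0].round(1))
print("slope rad",np.polyfit(tl[:,0],tl[:,1],1)[0],np.polyfit(tr[:,0],tr[:,1],1)[0],np.polyfit(tt[:,1],tt[:,0],1)[0])
print("front stop inner z check",t(C[165,250][None]),"floor",C[170,252],C[180,252],"stop",C[146,252])
print("screws",t(onz(p,[(229.8,148.5),(273.3,148.5)],z)).round(1))
m=(hsv[...,0]>95)&(hsv[...,0]<125)&(hsv[...,1]>80); L=t(C.reshape(-1,3)).reshape(C.shape)
m&=np.linalg.norm(L,axis=2)<90; top=m&(abs(L[...,2]+50)<3)
for r in(235,250,265,280):
    k=np.where(top[r])[0]; print("block row",r,t(onz(p,[(k.min()-.5,r),(k.max()+.5,r)],s["tcp_pos"][2]+.05))[:,1].round(1))
k=[np.where(m[:,c])[0] for c in(235,250,265)]
print("front x/z", [L[m[:,c],c][:,0].max().round(1) for c in(230,245,260)],np.percentile(L[m],[1,99],axis=0).round(1))
E
python3 m5.py
```

```text
left y [202.7 203.1 203.5 207.2 207.6 208.2 208.8] 
right y [311.1 311.7 312.3 316.7 317.2 317.8 318.2] 
front x [-130.  -130.  -130.4 -130.5 -130.3 -130.3 -130.3 -130.2 -130.2]
slope rad -0.20788006396913603 -0.24808533566010396 -0.004543510620891367
front stop inner z check [[  5.35148071  -0.81151936 154.70470667]] floor [ 0.58866163 -0.10175429  0.05331394] [ 0.59552475 -0.11074201  0.05338341] stop [ 0.57216649 -0.08020779  0.059369  ]
screws [[ 24.3 -22.2 148.7]
 [ 24.3  23.9 148.7]]
block row 235 [-15.2  14.4]
block row 250 [-15.4  14.2]
block row 265 [-15.2  13.9]
block row 280 [-15.4  14.2]
front x/z [np.float64(20.8), np.float64(20.6), np.float64(20.7)] [[-24.3 -15.  -50.5]
 [ 20.6  13.9 -26.9]]
```

```bash
sed -i 's/return lo+(gr/return (gr/' m5.py; python3 m5.py | head -6
```

```text
left y [-28.1 -28.2 -28.2 -28.1 -28.1 -27.9 -27.8] 
right y [28.3 28.3 28.4 28.4 28.4 28.5 28.3] 
front x [31.4 31.4 31.1 31.  31.2 31.2 31.2 31.2 31.3]
slope rad -0.009190809652822823 -0.0040640987511470885 -0.004327340993550905
front stop inner z check [[  5.35148071  -0.81151936 154.70470667]] floor [ 0.58866163 -0.10175429  0.05331394] [ 0.59552475 -0.11074201  0.05338341] stop [ 0.57216649 -0.08020779  0.059369  ]
screws [[ 24.3 -22.2 148.7]
```

```bash
cat >> m5.py <<'E'
print("====")
G=cv2.cvtColor(a,cv2.COLOR_RGB2GRAY).astype(float)
print("cols avg rows160-190:",dict(zip(range(222,282),G[160:190,222:282].mean(0).round().astype(int))))
print("rows avg cols242-262:",dict(zip(range(136,206),G[136:206,242:262].mean(1).round().astype(int))))
H=C[...,2]*1000
print("h rows",dict(zip(range(138,206,1),np.median(H[138:206,244:260],1).round(1))))
print("h cols",dict(zip(range(224,280,1),np.median(H[165:190,224:280],0).round(1))))
save("n",cv2.resize(np.clip(a[130:210,215:290].astype(float)*2.5,0,255).astype(np.uint8),(600,640),interpolation=cv2.INTER_CUBIC)[:600])
E
python3 m5.py | sed '1,/====/d'
```

```text
cols avg rows160-190: {222: np.int64(210), 223: np.int64(209), 224: np.int64(191), 225: np.int64(116), 226: np.int64(46), 227: np.int64(43), 228: np.int64(50), 229: np.int64(50), 230: np.int64(51), 231: np.int64(52), 232: np.int64(54), 233: np.int64(55), 234: np.int64(51), 235: np.int64(40), 236: np.int64(46), 237: np.int64(52), 238: np.int64(52), 239: np.int64(52), 240: np.int64(52), 241: np.int64(52), 242: np.int64(53), 243: np.int64(53), 244: np.int64(52), 245: np.int64(53), 246: np.int64(53), 247: np.int64(53), 248: np.int64(53), 249: np.int64(53), 250: np.int64(53), 251: np.int64(53), 252: np.int64(53), 253: np.int64(53), 254: np.int64(53), 255: np.int64(53), 256: np.int64(53), 257: np.int64(54), 258: np.int64(53), 259: np.int64(53), 260: np.int64(53), 261: np.int64(54), 262: np.int64(54), 263: np.int64(54), 264: np.int64(54), 265: np.int64(52), 266: np.int64(45), 267: np.int64(39), 268: np.int64(51), 269: np.int64(53), 270: np.int64(54), 271: np.int64(54), 272: np.int64(53), 273: np.int64(53), 274: np.int64(52), 275: np.int64(47), 276: np.int64(57), 277: np.int64(136), 278: np.
[... 3601 characters left out ...]
t64(52.8), 250: np.float64(52.5), 251: np.float64(52.4), 252: np.float64(52.6), 253: np.float64(52.6), 254: np.float64(52.0), 255: np.float64(52.2), 256: np.float64(52.7), 257: np.float64(52.6), 258: np.float64(52.5), 259: np.float64(52.3), 260: np.float64(52.4), 261: np.float64(52.8), 262: np.float64(52.1), 263: np.float64(52.4), 264: np.float64(52.4), 265: np.float64(52.7), 266: np.float64(52.8), 267: np.float64(58.4), 268: np.float64(59.3), 269: np.float64(59.3), 270: np.float64(59.8), 271: np.float64(59.5), 272: np.float64(59.4), 273: np.float64(59.5), 274: np.float64(59.4), 275: np.float64(59.0), 276: np.float64(52.9), 277: np.float64(51.8), 278: np.float64(48.0), 279: np.float64(48.0)}
```

View pics/n.png

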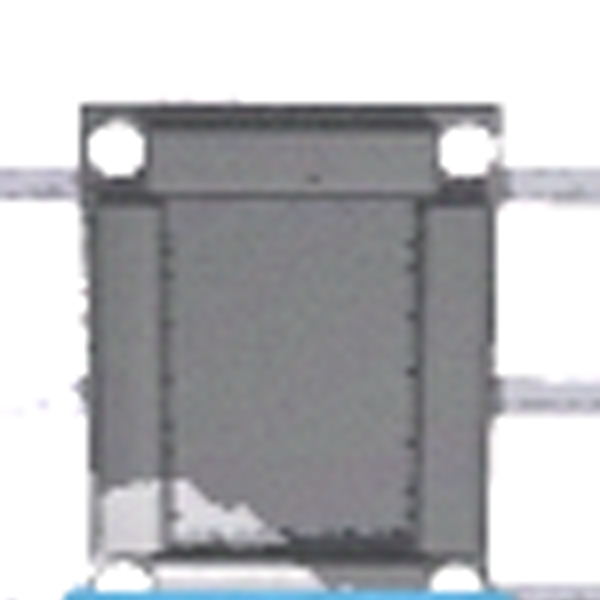

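The enhanced crop shows the pocket cleanly, x 165–415 and y 195–555, and the depth steps give all four inner edges.

```bash
cat >> m5.py <<'E'
print("####")
for zz in(.0585,.0594):
    q=t(onz(p,[(251,145.2),(251,154.5),(251,199.0),(226.5,177),(235.5,177),(266.7,177),(275.5,177)],zz)).round(1)
    print(zz,"x front out/in, rear in",q[:3,0],"y",q[3:,1])
r=np.where(top[:,250])[0]; print("block top x",t(onz(p,[(250,r.min()-.5),(250,r.max()+.5)],s["tcp_pos"][2]+.05))[:,0],"top z",np.median(L[top],0), "low z",np.percentile(L[m][:,2],99.5),s["tcp_pos"],s["eef_rot"])
E
python3 m5.py | sed '1,/####/d'
```

```text
0.0585 x front out/in, rear in [ 27.8  17.9 -31.9] y [-26.4 -16.6  17.4  27. ]
0.0594 x front out/in, rear in [ 27.9  18.1 -31.6] y [-26.4 -16.6  17.3  26.9]
block top x [ 21.24606316 -24.26199156] top z [ -0.32465215  -0.62603951 -49.15775598] low z -25.68355073687773 [ 0.58751689 -0.10253612  0.20720391] [-3.14135281e+00 -1.78161925e-04  2.22214036e+00]
```

```bash
python3 -m pendant '[[[-0.005,0.001,0.03,0,0.2],[-0.005,0.001,0.07,0,0.2],[-0.005,0.001,0.11,0,0.2],[-0.005,0.001,0.14,0,0.2],[-0.005,0.001,0.155,0,0.2],[-0.005,0.001,0.163,0,0.2],[-0.005,0.001,0.163,0,0.2],[-0.005,0.001,0.163,0,0.2],[-0.005,0.001,0.163,0,0.2],[-0.005,0.001,0.163,0,0.2]]]'; python3 -c "
from cell import robot;import numpy as np
s=robot.sense();print(s['tcp_pos'],s['eef_rot']);y=s['eef_rot'][2];e=np.array([.5913,-.1062])-s['tcp_pos'][:2]
print('need tool x,y',e@[np.cos(y),np.sin(y)],e@[np.sin(y),-np.cos(y)])"
```

```text
clock: 10.35
tcp_pos: [0.5923, -0.1077, 0.0454]
eef_rot: [3.141, 0.001, 2.22]
force: [-0.2, -0.2, -0.5]
grip_width: 0.344
finger_force: 39.7
[ 0.59230146 -0.10770533  0.04537392] [3.14065285e+00 1.41848720e-03 2.21960502e+00]
need tool x,y 0.0018045765470091095 0.0001116086106501302
```

```bash
python3 -m pendant '[[[0.0015,0,0,0,0.2],[0.0015,0,0.003,0,0.2],[0.0015,0,0.006,0,0.2],[0.0015,0,0.009,0,0.2],[0.0015,0,0.011,0,0.2],[0.0015,0,0.013,0,0.2],[0.0015,0,0.014,0,0.2],[0.0015,0,0.014,0,0.2]]]'
```

```text
clock: 11.15
tcp_pos: [0.5907, -0.1063, 0.0302]
eef_rot: [-3.141, -0.0, 2.22]
force: [0.2, 0.0, -0.4]
grip_width: 0.338
finger_force: 39.7
```

```bash
python3 -m pendant '[[[0,0,0.001,0,0.2],[0,0,0.002,0,0.2],[0,0,0.002,0,0.2]]]'
```

```text
clock: 11.45
tcp_pos: [0.5909, -0.1064, 0.0293]
eef_rot: [-3.141, 0.001, 2.22]
force: [-4.5, 0.9, 9.8]
grip_width: 0.343
finger_force: 40.8
```

On the floor (about 10 N up). Release, then lift.

```bash
python3 -m pendant '[[[0,0,-0.001,0,0.55],[0,0,-0.001,0,0.6],[0,0,-0.001,0,0.6],[0,0,-0.001,0,0.6],[0,0,-0.001,0,0.6],[0,0,-0.001,0,0.6],[0,0,-0.02,0,0.6],[0,0,-0.06,0,0.6],[0,0,-0.11,0,0.6],[0,0,-0.16,0,0.6],[0,0,-0.19,0,0.6],[0,0,-0.19,0,0.6],[0,0,-0.19,0,0.6]]]'; cat > m6.py <<'E'
from h import *
s=robot.sense(); y=s["eef_rot"][2];T=np.array([[np.cos(y),np.sin(y),0],[np.sin(y),-np.cos(y),0],[0,0,-1]])
a,d,p=grab("wrist"); C=cloud(p,d); L=(C-s["tcp_pos"])@T*1000
hsv=cv2.cvtColor(a,cv2.COLOR_RGB2HSV).astype(int); m=(hsv[...,0]>95)&(hsv[...,0]<125)&(hsv[...,1]>80)&(np.hypot(L[...,0],L[...,1])<60)&(abs(C[...,2]-.07)<.03)
P=L[m];top=m&(C[...,2]>.075); print("block top z mm",np.percentile(C[top][:,2],[2,50,98])*1000,"x",np.percentile(L[top][:,0],[.5,99.5]),"y",np.percentile(L[top][:,1],[.5,99.5]))
A=np.c_[C[top][:,:2],np.ones(top.sum())];print("tilt",np.linalg.lstsq(A,C[top][:,2],rcond=None)[0][:2])
blk=~m&(abs(C[...,2]-.0594)<.0012)&(np.abs(L[...,0]+7)<45)&(abs(L[...,1])<32); print("stops x",np.percentile(L[blk][:,0],[1,99]),"y",np.percentile(L[blk][:,1],[1,99]),s["tcp_pos"])
save("w4",a)
E
python3 m6.py
```

```text
clock: 12.75
tcp_pos: [0.5909, -0.1064, 0.2185]
eef_rot: [3.141, 0.001, 2.22]
force: [-0.6, -0.1, -0.9]
grip_width: 0.602
finger_force: 0.0
block top z mm [76.78282119 78.49928034 80.04035179] x [-24.961572    20.38053233] y [-14.75412348  14.22711603]
tilt [ 0.00208597 -0.00720548]
stops x [-35.42125514  32.83434383] y [-26.30915063  26.72928814] [ 0.59086628 -0.10637488  0.21847002]
```

View pics/w4.png

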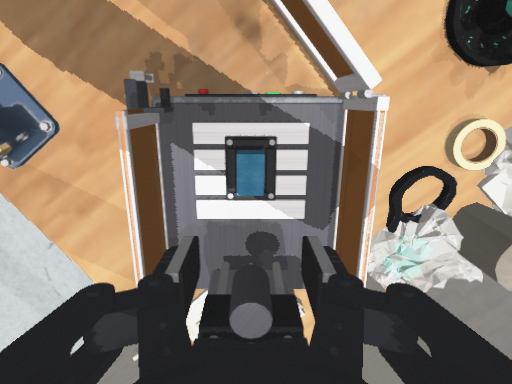

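The block sits flat in the nest at (250,173), between all four stops, with its top at about 78 mm. Next I close the fingers and move out in front of the door for a close measurement of it.

```bash
python3 -m pendant '[[[0.254,0.0225,0,0.86,0],[0.254,0.0225,0,0.86,0],[0.254,0.0225,0,0.86,0],[0.254,0.0225,0,0.86,0],[0.254,0.0225,0,0.86,0],[0.254,0.0225,0,0.86,0],[0.254,0.0225,0,0.86,0],[0.254,0.0225,0,0.86,0],[0.254,0.0225,0,0.86,0],[0.254,0.0225,0,0.86,0],[0.254,0.0225,0,0.86,0]]]'
cat > m7.py <<'E'
from h import *
s=robot.sense(); a,d,p=grab("wrist"); C=cloud(p,d)
y=s["eef_rot"][2];T=np.array([[np.cos(y),np.sin(y),0],[np.sin(y),-np.cos(y),0],[0,0,-1]]); L=(C-s["tcp_pos"])@T*1000
print(s["tcp_pos"],s["eef_rot"],s["force"])
f=(d>0)&(d<.25)&(np.hypot(L[...,0],L[...,1])<30)&(abs(L[...,2]+35)<30)
if f.any(): print("fingers",np.percentile(L[f],[1,99],axis=0).round(1))
k=(C[...,2]>.129)&(C[...,2]<.143)&(C[...,0]<.66)&(C[...,0]>.38)&(C[...,1]<.12)&(d>.2)
n,lab,st,_=cv2.connectedComponentsWithStats(k.astype(np.uint8))
for i in range(1,n):
    if st[i,4]<150: continue
    P=C[lab==i]; r=cv2.minAreaRect((P[:,:2]*1000).astype(np.float32)); print(r,np.median(P[:,2]),cv2.boxPoints(r).round(1).tolist())
save("door",a)
E
python3 m7.py
```

```text
clock: 13.9
tcp_pos: [0.4553, 0.1091, 0.218]
eef_rot: [-3.141, -0.0, 1.36]
force: [0.5, -0.1, 0.6]
grip_width: 0.002
finger_force: 0.0
[0.45534809 0.10905042 0.21804771] [-3.14092922e+00 -3.73359729e-04  1.35963068e+00] [ 0.48685785 -0.08366844  0.63161665]
fingers [[  5.  -12.4 -64.8]
 [ 10.2  14.2 -38.1]]
((538.4790649414062, 39.43579864501953), (12.695737838745117, 164.77377319335938), 78.03241729736328) 0.1365730345334425 [[456.6000061035156, 50.29999923706055], [617.7999877929688, 16.100000381469727], [620.4000244140625, 28.600000381469727], [459.20001220703125, 62.70000076293945]]
((645.405517578125, -2.6498641967773438), (10.546010971069336, 56.13603210449219), 35.572242736816406) 0.1365779430149411 [[624.7999877929688, 17.100000381469727], [657.4000244140625, -28.5], [666.0, -22.399999618530273], [633.4000244140625, 23.200000762939453]]
```

View pics/door.png

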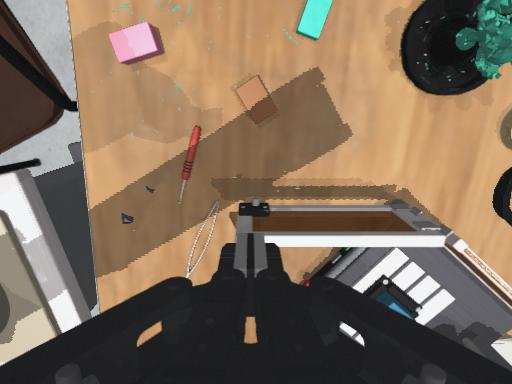

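The door's top edge runs from (245,240) to (448,240), with its outer side facing the tool. Depth gives the outer face normal at 78° and the hinge at about (0.6206, 0.0155); the hinge agrees with the guard-side line to under 1 mm. I'll descend in front of the free edge and plan the arc.

```bash
python3 -m pendant '[[[0,0.006,0.05,0,0],[0,0.006,0.1,0,0],[-0.01,0.006,0.14,0,0],[-0.02,0.006,0.151,0,0],[-0.02,0.006,0.151,0,0],[-0.02,0.006,0.151,0,0]]]'
cat > arc.py <<'E'
# rows from the current pose to door-angle list; args: gap(mm, + = clear of face)  angles...
import sys; from h import *
s=robot.sense(); y=s["eef_rot"][2]; x0=s["tcp_pos"][:2]; H=np.array([.6206,.0155]); A0=np.radians(217.2); S=.175
g=float(sys.argv[1])/1000
u=lambda a:np.array([np.cos(a),np.sin(a)])
print("here: n-angle yaw->theta",A0-np.pi/2-y,"gap mm if flush",1000*((x0-H)@u(y)-.022),"s",1000*(x0-H)@u(y+np.pi/2))
for th in map(float,sys.argv[2:]):
    a=A0-th; P=H+S*u(a)+(.022+g)*u(a-np.pi/2); e=P-x0
    print(th,[round(float(e@u(y)),4),round(float(e@[np.sin(y),-np.cos(y)]),4),0,round(float(-(a-np.pi/2-y)),3),0])
E
python3 arc.py 0 .86 .84 .8 .75 .7 .65 .6 .55 .5 .45 .4 .35 .3 .25 .2
```

```text
clock: 14.55
tcp_pos: [0.4581, 0.089, 0.0691]
eef_rot: [3.139, -0.001, 1.359]
force: [-0.3, -0.3, 0.8]
grip_width: 0.004
finger_force: 0.0
here: n-angle yaw->theta 0.860962577622219 gap mm if flush 15.69543039616101 s 174.26723530054073
0.86 [-0.0159, -0.0008, 0, -0.001, 0]
0.84 [-0.0194, -0.0012, 0, -0.021, 0]
0.8 [-0.0264, -0.0017, 0, -0.061, 0]
0.75 [-0.0352, -0.0021, 0, -0.111, 0]
0.7 [-0.044, -0.002, 0, -0.161, 0]
0.65 [-0.0528, -0.0015, 0, -0.211, 0]
0.6 [-0.0616, -0.0005, 0, -0.261, 0]
0.55 [-0.0703, 0.0009, 0, -0.311, 0]
0.5 [-0.0789, 0.0028, 0, -0.361, 0]
0.45 [-0.0874, 0.005, 0, -0.411, 0]
0.4 [-0.0958, 0.0077, 0, -0.461, 0]
0.35 [-0.1041, 0.0109, 0, -0.511, 0]
0.3 [-0.1122, 0.0144, 0, -0.561, 0]
0.25 [-0.1201, 0.0183, 0, -0.611, 0]
0.2 [-0.1278, 0.0226, 0, -0.661, 0]
```

```bash
python3 -m pendant '[[[-0.004,0,0,0,0],[-0.008,0,0,0,0],[-0.011,0,0,0,0],[-0.013,0,0,0,0],[-0.015,-0.001,0,0,0],[-0.017,-0.001,0,0,0],[-0.019,-0.001,0,-0.02,0],[-0.021,-0.001,0,-0.03,0],[-0.023,-0.001,0,-0.04,0],[-0.026,-0.002,0,-0.06,0],[-0.03,-0.002,0,-0.085,0],[-0.035,-0.002,0,-0.11,0]]]'
python3 arc.py 0 .72 .68 .64 .6 .56 .52 .48 .44 .4 .36 .32 .28 .24 .2
```

```text
clock: 15.75
tcp_pos: [0.4474, 0.0549, 0.0673]
eef_rot: [-3.142, 0.0, 1.472]
force: [0.6, 0.1, -0.0]
grip_width: 0.002
finger_force: 0.2
here: n-angle yaw->theta 0.7480231783571227 gap mm if flush 0.08823752820204256 s 176.25836864597272
0.72 [-0.005, 0.0007, 0, -0.028, 0]
0.68 [-0.012, 0.0002, 0, -0.068, 0]
0.64 [-0.0191, -0.0001, 0, -0.108, 0]
0.6 [-0.0261, -0.0001, 0, -0.148, 0]
0.56 [-0.0332, 0.0002, 0, -0.188, 0]
0.52 [-0.0402, 0.0008, 0, -0.228, 0]
0.48 [-0.0472, 0.0017, 0, -0.268, 0]
0.44 [-0.0542, 0.0028, 0, -0.308, 0]
0.4 [-0.0611, 0.0042, 0, -0.348, 0]
0.36 [-0.0679, 0.0059, 0, -0.388, 0]
0.32 [-0.0747, 0.0079, 0, -0.428, 0]
0.28 [-0.0814, 0.0102, 0, -0.468, 0]
0.24 [-0.088, 0.0127, 0, -0.508, 0]
0.2 [-0.0945, 0.0154, 0, -0.548, 0]
```

```bash
python3 -m pendant '[[[-0.005,0,0,-0.028,0],[-0.012,0,0,-0.068,0],[-0.019,0,0,-0.108,0],[-0.026,0,0,-0.148,0],[-0.033,0,0,-0.188,0],[-0.04,0.001,0,-0.228,0],[-0.047,0.002,0,-0.268,0],[-0.054,0.003,0,-0.308,0],[-0.061,0.004,0,-0.348,0],[-0.068,0.006,0,-0.388,0],[-0.0747,0.008,0,-0.428,0],[-0.0814,0.01,0,-0.468,0],[-0.088,0.0127,0,-0.508,0],[-0.091,0.014,0,-0.528,0],[-0.091,0.014,0,-0.528,0]]]'
python3 m7.py | grep -v finger
python3 arc.py 0 .2 .18 .16 .14 .12 .1 .08
```

```text
clock: 17.25
tcp_pos: [0.4523, -0.0374, 0.0673]
eef_rot: [-3.142, -0.0, 1.998]
force: [0.3, -0.8, 0.6]
grip_width: 0.0
finger_force: 0.0
[ 0.4522555  -0.03736276  0.06725954] [-3.14154798e+00 -2.00017731e-05  1.99752218e+00] [ 0.28749493 -0.77980457  0.58363886]
 [ 10.   24.4  -5.7]]
here: n-angle yaw->theta 0.22297222221248458 gap mm if flush -0.14532220836314946 s 175.02648052720684
0.2 [-0.0039, -0.0004, 0, -0.023, 0]
0.18 [-0.0074, -0.0008, 0, -0.043, 0]
0.16 [-0.0109, -0.001, 0, -0.063, 0]
0.14 [-0.0144, -0.0012, 0, -0.083, 0]
0.12 [-0.018, -0.0013, 0, -0.103, 0]
0.1 [-0.0215, -0.0014, 0, -0.123, 0]
0.08 [-0.025, -0.0013, 0, -0.143, 0]
```

```bash
sed -i 's/(d>.2)/(L[...,0]<-9)/' m7.py; sed -i '$d' m7.py; python3 m7.py | tail -4
```

```text
[  9.9  24.2  -5.7]]
((536.794921875, -17.670215606689453), (55.17460632324219, 13.13325309753418), 24.101337432861328) 0.1363117651362557 [[508.8999938964844, -22.899999618530273], [514.2999877929688, -34.900001525878906], [564.7000122070312, -12.399999618530273], [559.2999877929688, -0.4000000059604645]]
((459.1687927246094, -52.745941162109375), (4.65211296081543, 16.146942138671875), 24.994503021240234) 0.13707043459830404 [[453.6000061035156, -46.400001525878906], [460.5, -61.0], [464.70001220703125, -59.099998474121094], [457.8999938964844, -44.400001525878906]]
((498.6076354980469, -39.3312873840332), (4.076873779296875, 12.742293357849121), 79.37554931640625) 0.13683206232068257 [[492.0, -40.20000076293945], [504.5, -42.5], [505.20001220703125, -38.5], [492.70001220703125, -36.20000076293945]]
```

The door follows the fingers (camera angle 0.229, tool 0.223). Now slowly, by feel.

```bash
python3 -m pendant '[[[-0.002,0,0,-0.012,0],[-0.004,-0.0004,0,-0.023,0],[-0.006,-0.0006,0,-0.034,0],[-0.0074,-0.0008,0,-0.043,0],[-0.009,-0.0009,0,-0.053,0],[-0.0109,-0.001,0,-0.063,0],[-0.0125,-0.001,0,-0.073,0],[-0.0144,-0.0012,0,-0.083,0],[-0.0144,-0.0012,0,-0.083,0]]]'
cat > chk.py <<'E'
from h import *
import sys
s=robot.sense();y=s["eef_rot"][2];f=s["force"]
F=f[:2]@[np.cos(y),np.sin(y)]; x0=s["tcp_pos"][:2]-[.6206,.0155]
print("F on tool +x %.1f  gap-angle est %.4f"%(F,np.arctan2(x0@[np.cos(np.radians(127.2)),np.sin(np.radians(127.2))]-.022,.175)))
sys.exit(F>float(sys.argv[1]))
E
python3 chk.py 99; python3 arc.py 0 .14 .12 .1 .08 .06 .04 .02 0
```

```text
clock: 18.25
tcp_pos: [0.4573, -0.0509, 0.0673]
eef_rot: [3.142, 0.0, 2.081]
force: [-1.0, 0.7, -0.1]
grip_width: 0.001
finger_force: 0.0
F on tool +x 1.2  gap-angle est 0.1357
here: n-angle yaw->theta 0.13905237593214936 gap mm if flush -0.13861924345076604 s 174.93427191072698
0.14 [0.0003, -0.0, 0, 0.001, 0]
0.12 [-0.0032, -0.0005, 0, -0.019, 0]
0.1 [-0.0067, -0.0008, 0, -0.039, 0]
0.08 [-0.0102, -0.0011, 0, -0.059, 0]
0.06 [-0.0137, -0.0013, 0, -0.079, 0]
0.04 [-0.0173, -0.0014, 0, -0.099, 0]
0.02 [-0.0208, -0.0014, 0, -0.119, 0]
0.0 [-0.0243, -0.0014, 0, -0.139, 0]False
```

```bash
sed -i 's/sys.exit(F/sys.exit(int(F/; s/argv\[1\]))/argv[1])))/' chk.py
python3 -m pendant '[[[-0.001,0,0,-0.006,0],[-0.002,0,0,-0.012,0],[-0.003,0,0,-0.018,0],[-0.003,0,0,-0.018,0]]]' >/dev/null; python3 chk.py 8 && 
python3 -m pendant '[[[-0.001,0,0,-0.006,0],[-0.002,0,0,-0.012,0],[-0.002,0,0,-0.012,0]]]' >/dev/null; python3 chk.py 8 && 
python3 -m pendant '[[[-0.001,0,0,-0.006,0],[-0.002,0,0,-0.012,0],[-0.002,0,0,-0.012,0]]]' >/dev/null; python3 chk.py 8 && 
python3 -m pendant '[[[-0.001,0,0,-0.006,0],[-0.002,0,0,-0.012,0],[-0.002,0,0,-0.012,0]]]' >/dev/null; python3 chk.py 8
```

```text
F on tool +x 0.7  gap-angle est 0.1198
F on tool +x 0.5  gap-angle est 0.1099
F on tool +x 4.0  gap-angle est 0.1015
F on tool +x 4.7  gap-angle est 0.0907
```

Bolt met the roller at about 0.105, so the snap should come near 0.02. Continuing.

```bash

python3 -m pendant '[[[-0.001,0,0,-0.006,0],[-0.002,0,0,-0.012,0],[-0.002,0,0,-0.012,0]]]' >/dev/null; python3 chk.py 12 && 
python3 -m pendant '[[[-0.001,0,0,-0.006,0],[-0.002,0,0,-0.012,0],[-0.002,0,0,-0.012,0]]]' >/dev/null; python3 chk.py 12 && 
python3 -m pendant '[[[-0.001,0,0,-0.006,0],[-0.002,0,0,-0.012,0],[-0.002,0,0,-0.012,0]]]' >/dev/null; python3 chk.py 12 && 
python3 -m pendant '[[[-0.001,0,0,-0.006,0],[-0.001,0,0,-0.006,0]]]' >/dev/null; python3 chk.py 12 &&
python3 -m pendant '[[[-0.001,0,0,-0.006,0],[-0.001,0,0,-0.006,0]]]' >/dev/null; python3 chk.py 12
```

```text
F on tool +x 5.7  gap-angle est 0.0803
F on tool +x 6.4  gap-angle est 0.0699
F on tool +x 7.3  gap-angle est 0.0596
F on tool +x 7.7  gap-angle est 0.0546
F on tool +x 5.2  gap-angle est 0.0468
```

```bash

python3 -m pendant '[[[-0.0005,0,0,-0.003,0],[-0.0005,0,0,-0.003,0]]]' >/dev/null; python3 chk.py 10 && 
python3 -m pendant '[[[-0.0005,0,0,-0.003,0],[-0.0005,0,0,-0.003,0]]]' >/dev/null; python3 chk.py 10 && 
python3 -m pendant '[[[-0.0005,0,0,-0.003,0],[-0.0005,0,0,-0.003,0]]]' >/dev/null; python3 chk.py 10 && 
python3 -m pendant '[[[-0.0005,0,0,-0.003,0],[-0.0005,0,0,-0.003,0]]]' >/dev/null; python3 chk.py 10 &&
python3 -m pendant '[[[-0.0005,0,0,-0.003,0],[-0.0005,0,0,-0.003,0]]]' >/dev/null; python3 chk.py 10
```

```text
F on tool +x 6.4  gap-angle est 0.0440
F on tool +x -0.6  gap-angle est 0.0357
F on tool +x 0.8  gap-angle est 0.0317
F on tool +x 3.7  gap-angle est 0.0311
F on tool +x 5.1  gap-angle est 0.0305
```

Force built to 7.7 N, fell to zero at 0.036 (the snap), and is now stiff (bumper). One more light nudge, then back away and check that it stays.

```bash

python3 -m pendant '[[[-0.0005,0,0,0,0],[-0.0005,0,0,0,0]]]' >/dev/null; python3 chk.py 10 && python3 -m pendant '[[[-0.0005,0,0,0,0],[-0.0005,0,0,0,0]]]' >/dev/null; python3 chk.py 99
python3 m7.py | tail -4
python3 -m pendant '[[[0.003,0,0,0,0],[0.01,0,0,0,0],[0.03,0,0,0,0],[0.06,0,0,0,0],[0.06,0,0,0,0],[0.06,0,0,0,0],[0.06,0,0,0,0]]]'
echo after; python3 m7.py | tail -4
```

```text
F on tool +x 7.7  gap-angle est 0.0300
F on tool +x 8.4  gap-angle est 0.0287
 [ 10.   24.6  -5.6]]
((545.8803100585938, -31.87936019897461), (56.196739196777344, 13.372989654541016), 34.217140197753906) 0.13629185923549048 [[518.9000244140625, -42.20000076293945], [526.4000244140625, -53.20000076293945], [572.9000244140625, -21.600000381469727], [565.4000244140625, -10.5]]
((476.5320739746094, -80.87405395507812), (4.637389183044434, 15.18875503540039), 39.6154670715332) 0.13706910670972347 [[469.8999938964844, -76.5], [479.6000061035156, -88.19999694824219], [483.20001220703125, -85.19999694824219], [473.5, -73.5]]
((512.7693481445312, -59.97370910644531), (11.719015121459961, 4.090745449066162), 0.3860861659049988) 0.13687697388079184 [[506.8999938964844, -58.0], [506.8999938964844, -62.099998474121094], [518.5999755859375, -62.0], [518.5999755859375, -57.900001525878906]]
clock: 23.0
tcp_pos: [0.4334, -0.02, 0.0675]
eef_rot: [3.141, 0.001, 2.197]
force: [0.0, -1.0, 0.5]
grip_width: -0.003
finger_force: 0.0
after
[ 0.43342557 -0.0199811   0.06746612] [3.14121939e+00 8.40283802e-04 2.19698482e+00] [ 0.00150884 -0.97075512  0.53808805]
fingers [[  5.  -13.7 -64.6]
 [ 10.1  12.9 -38. ]]
```

```bash
cat > m8.py <<'E'
from h import *
for n in("top","scene"):
    a,d,p=grab(n); C=cloud(p,d)
    X=(C[...,:2]-[.6206,.0155]); al=X@[np.cos(np.radians(217.2)),np.sin(np.radians(217.2))]; n_=X@[np.cos(np.radians(127.2)),np.sin(np.radians(127.2))]
    k=(abs(C[...,2]-.1365)<.006)&(al>.02)&(al<.2)&(n_>-.02)&(n_<.1)
    b=[]
    for lo in np.arange(.02,.2,.02):
        q=k&(al>=lo)&(al<lo+.02); b.append((round(float(lo+.01),2),int(q.sum()),round(float(np.median(n_[q])*1000),1) if q.any() else None))
    print(n,b)
    o=[(x,y) for x,c,y in b if y is not None and c>4]; print("angle",np.polyfit(*np.array(o).T,1)[0]/1000 if len(o)>2 else None)
E
python3 m8.py
```

```text
top [(0.03, 46, 7.5), (0.05, 44, 7.2), (0.07, 44, 8.3), (0.09, 48, 9.0), (0.11, 46, 9.4), (0.13, 19, 7.6), (0.15, 0, None), (0.17, 0, None), (0.19, 0, None)]
angle 0.01114285714285717
scene [(0.03, 45, 10.1), (0.05, 44, 9.9), (0.07, 45, 10.7), (0.09, 43, 10.4), (0.11, 19, 6.2), (0.13, 0, None), (0.15, 2, 89.5), (0.17, 36, 92.8), (0.19, 8, 91.3)]
angle 0.5965558510638297
```

The door stayed shut on its own at about 0.02–0.03. I'll rise clear and do a last check of the door, block and trees.

```bash
python3 -m pendant '[[[0.02,0,-0.04,0,0],[0.03,0.05,-0.09,0,0],[0.03,0.08,-0.14,0,0],[0.03,0.13,-0.18,0,0],[0.03,0.16,-0.2,0,0],[0.03,0.16,-0.2,0,0],[0.03,0.16,-0.2,0,0],[0.03,0.16,-0.2,0,0]]]'; python3 m8.py; python3 - <<'E'
from h import *
Z=np.load("t0.npz"); 
for n,k0 in(("top","a"),("scene","b")):
    a,d,p=grab(n); C=cloud(p,d); hsv=cv2.cvtColor(a,cv2.COLOR_RGB2HSV).astype(int)
    m=(hsv[...,0]>95)&(hsv[...,0]<125)&(hsv[...,1]>80)&(abs(C[...,2]-.077)<.006)&(np.hypot(C[...,0]-.592,C[...,1]+.108)<.05)
    print(n,m.sum(),np.median(C[m],0) if m.any() else 0)
    r=(slice(100,165),slice(140,260)) if n=="top" else (slice(150,265),slice(85,215))
    print("tree diff frac",(np.abs(a[r].astype(int)-Z[k0][r]).max(2)>40).mean())
E
```

```text
clock: 23.95
tcp_pos: [0.5448, 0.0991, 0.2666]
eef_rot: [-3.141, -0.001, 2.199]
force: [0.4, 0.2, -0.2]
grip_width: 0.001
finger_force: 0.0
top [(0.03, 0, None), (0.05, 0, None), (0.07, 0, None), (0.09, 0, None), (0.11, 0, None), (0.13, 0, None), (0.15, 0, None), (0.17, 0, None), (0.19, 0, None)]
angle None
scene [(0.03, 40, 9.2), (0.05, 47, 9.0), (0.07, 45, 10.8), (0.09, 44, 11.1), (0.11, 48, 12.6), (0.13, 44, 10.9), (0.15, 44, 12.6), (0.17, 47, 12.9), (0.19, 38, 12.9)]
angle 0.024916666666666688
top 0 0
tree diff frac 0.1491025641025641
scene 114 [ 0.59092391 -0.11048224  0.07828659]
tree diff frac 0.010033444816053512
```

```bash
python3 -c "
from cell import robot
print(robot.close_job())"
```

```text
the job is handed in; nothing more can be done
None
```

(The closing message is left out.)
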